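# Roll the test mandrel onto the gauge line

## Task

On the dark granite plate two ground steel pins lie on either side of the white line. By pushing only on its top with the fingertips, roll the longer, thicker pin across the plate until it lies along the white line, centred over it, and leave it there at rest with nothing touching it. Do not pinch, lift or drag it: it must turn over as it rolls. Leave the short pin and everything else where they are.

Things in the scene. Friction and masses are not known exactly. Their poses are not given: they have to be found in the camera images.
- plate: Fixed dark granite plate, 300 mm (its x) by 280 mm (its y) and 30 mm thick, lying level on the bench, turned by up to 0.3 rad about the vertical. Origin at the centre of its underside, z up; its flat top is 30 mm above the origin.
- line (a point): Middle of the white line inlaid flush in the plate's top (no step or groove): 3 mm wide and 264 mm long, running along the y axis of the plate and of this point. The point lies at the height of the plate's top; its x axis points across the line, its z axis up.
- mandrel: The pin to roll: steel cylinder, 28 mm diameter, 120 mm long, 0.4 to 0.75 kg, lying loose on the plate on either side of the line (axis 55 to 95 mm from the line, parallel within 0.06 rad). Origin at mid-length on its axis, 14 mm above the plate; x is the cylinder axis; y, z turn as it rolls (z up at the start). A fingertip pressing on its top with some 3 N rolls it half as far as the finger moves; let go, it soon stops.
- short_pin: Not to be disturbed: steel cylinder, 20 mm in diameter and 50 mm long, lying parallel to the line on the side of it opposite to the long pin, its axis 55 to 95 mm from the line. Origin on its axis at mid-length; its x axis is the cylinder's axis.
- dial_stand: Fixed dial-gauge stand standing on the bench about 240 mm from the plate's centre off the plate's +y edge, beyond one end of the line: base 60 by 50 mm, overall 121 mm high. Origin at the centre of its underside.
- ring_gauge: Bystander: steel ring, 48 mm outside diameter, 28 mm bore, 18 mm high, flat on the bench off the plate's +y edge. Origin at the centre of its underside.
- v_block: Bystander: dark steel V-block, 50 by 40 mm and 36 mm high, on the bench off the plate's -y edge. Origin at the centre of its underside.
- pen: Bystander: blue ballpoint pen, 124 mm long and 9 mm thick, on the bench off the plate's -y edge. Origin under its middle.
- loupe: Bystander: black eyepiece loupe, 36 mm in diameter, 38 mm high, on the bench to the right of the plate. Origin at the centre of its underside.
- driver: Bystander: screwdriver lying on the bench to the right of the plate. Origin under its middle.
- cleaner: Bystander: white plastic bottle, 52 mm in diameter and 130 mm high, standing on the bench to the left of the plate. Origin at the centre of its underside.
Things that resemble listed ones, but are neither listed nor needed, are in the scene too. Of the things like the mandrel, leave any that is turquoise or yellow; of the rest the larger one is meant.

How it is judged:
By the outcome, as a careful person would: the job done as asked, in the order asked, and still so for the second after the job is handed in, with the robot touching nothing.
It also fails if it takes over 58 s, if anything falls off the work surface, if the arm or the gripper's body presses on something with over 40 N, if the wrist force passes 120 N, or if a joint passes its speed limit or range.

## Robot

A 6-joint arm with a two-finger parallel gripper is mounted at the origin on the work surface. World frame = base frame: x ahead of the robot, y to its left, z up, the work surface at z = 0. Lengths are in mm, angles in rad, forces in N, time in s.
With the tool pointing down it reaches from about 400 to 925 mm from the base axis. Payload 12.5 kg.
Tool frame: the origin (TCP) lies at the centre of the arm's flange, where the gripper is bolted on; the fingertips stand 190 mm ahead of it and the grasp point (between the pads) lies 171 mm ahead of it; z points along the fingers, y is the direction in which the jaws open and shut (so a half turn about z gives the same grasp; the last joint's range is limited). The gripper opens to 95 mm and grips with 3 to 60 N. Pads are 20 mm wide; open, the fingers measure 119 mm over their backs; the gripper's body (75 mm by 180 mm) begins 59 mm behind the grasp point.
Start: joints at [-1.381, 0.491, 1.559, -0, 1.092, -0.106], TCP at [182.21, -597.85, 404.761] pointing down, gripper open.
Joint ranges: [-3.1, 3.1], [-0.84, 2.19], [0.05, 2.79], [-1.13, 4.28], [0.06, 2.93], [-2.69, 2.69]. Speed limits (rad/s): [2.22, 2.22, 2.79, 3.14, 3.14, 3.14].

## Interface

Orientations are given as [roll, pitch, yaw] about the fixed x, y, z axes, in that order (R = Rz(yaw) Ry(pitch) Rx(roll)).
In Python, from cell import env gives the robot as it stands.
- The arm moves only by the shell command python3 -m pendant 'ROWS'. ROWS is JSON, a list of rows, each an object of numbers: "x", "y", "z": the shift along the tool's x, y, z in units of 150 mm (1.0 is 150 mm); "rx", "ry", "rz": the turn, a rotation vector about the tool's x, y, z in units of 45 degrees (1.0 is 45 degrees); "jaw": the opening, from 0 (shut) to 1 (fully open). In form: [{"x": .., "y": .., "z": .., "rx": .., "ry": .., "rz": .., "jaw": ..}, ...]. A call has 1 to 10 rows; each row is the pose to reach, as a shift and turn from the pose commanded when the call began, along the tool's axes at that moment; what a row does not reach only later rows make up. A row lasts 1/8 s, in which the tool goes at most 62.5 mm and 10.7 degrees, less where a joint would pass 70% of its speed; a pose out of reach is approached as far as the arm can. A call with a number of a shift or a turn outside -1 to 1 is refused whole. A call with a gripper value outside its range is refused whole. The fingers move at their own pace and stop on an object; the grip force is fixed at half the most. Time passes only in rows, so rows that repeat a pose let the fingers close. It gives the time, the measured TCP pose, the force and the opening at its end, in the units of the state.
- env.state(): the state, without advancing time (a new reading comes with each control period).
- env.read_camera(name): name is "side" or "top" or "wrist"; returns a dict with "img" (420x560x3 uint8, red, green, blue), "fx", "fy", "cx", "cy" (pixels), "rvec" (rotation vector, rad) and "tvec" (3), from world to camera coordinates, as OpenCV has them. Camera axes: x right, y down, z forward; pixel columns grow to the right and rows downward; lengths in mm; the calibration is good to about 2 mm. A picture is of the moment at which its call begins. There is no depth.
- env.job_done(): hands the job in, once; it reports no verdict.
The state is a dict: "t": time; "joints": joint angles; "qvel": joint speeds; "tau": joint torques, N m; "eef_pos": TCP position; "tcp_rot": TCP orientation; "ft_force": force on the tool from outside, world axes, zero at the start; "moment": the same for the moment, N m; "opening": opening from 0.0 (shut) to 1.0 (fully open).
Only numpy, scipy, OpenCV 4.12 (cv2) and the standard library are available. Lean on these libraries where they do the work, as an engineer would, in place of code of your own. Each camera call takes 0.05 s, during which the arm holds its last target.

## Working session

There is one attempt and no reset: what is moved stays moved. The work goes in short steps, Python scripts to look and compute and a shell command to move; the robot and the scene stay as the last step left them, time stands still between calls to the robot, and variables do not carry over. Pictures are saved under pics/ and viewed, and the job is handed in when it is done.

```bash
ls; mkdir -p pics
python3 - <<'E'
from cell import env
import cv2
s=env.state();print(s)
for n in("top","side","wrist"):
    c=env.read_camera(n);cv2.imwrite(f"pics/{n}0.png",c["img"][:,:,::-1]);print(n,c["fx"],c["cx"],c["cy"],c["rvec"],c["tvec"])
E
```

```text
pics
{'t': 0.0, 'joints': array([-1.38058346e+00,  4.91556283e-01,  1.55948628e+00, -3.88319261e-05,
        1.09171990e+00, -1.05559310e-01]), 'qvel': array([-1.62077816e-04, -1.74316615e-05,  3.31530830e-04,  2.89222359e-04,
        2.92119605e-04,  2.26203321e-04]), 'tau': array([-8.02637787e-04, -6.12638783e+01, -2.58179981e+01,  6.92001614e-02,
        4.82411915e-02, -1.04864273e-04]), 'eef_pos': array([ 182.2085434 , -597.80127505,  404.15098168]), 'tcp_rot': array([-3.14042573e+00, -8.90075670e-05,  2.95790049e-01]), 'ft_force': array([-0.36315058, -0.04466421,  0.55169503]), 'moment': array([ 0.01794491, -0.00536839,  0.04428938]), 'opening': 0.9983862766566719}
top 450.1649825065305 281.751387873648 213.21008794898822 [ 2.16128228 -2.12424342  0.16466325] [ -10.55321463  590.65916796 1357.72589168]
side 531.579571964724 282.2452133755612 210.3681060466384 [ 2.13074164 -0.11168021  0.07668662] [-569.3153013    61.94028403 1360.35076235]
wrist 359.89612971096415 279.8449862642194 204.2034210486084 [-2.33575878  1.72774354  0.24647811] [-624.05069989  -32.6737748   390.83306218]
```

View pics/top0.png

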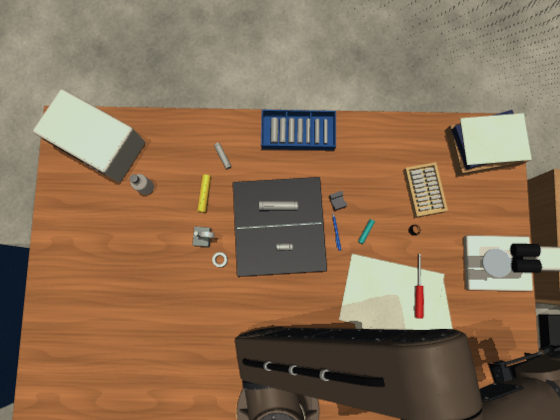

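View pics/side0.png

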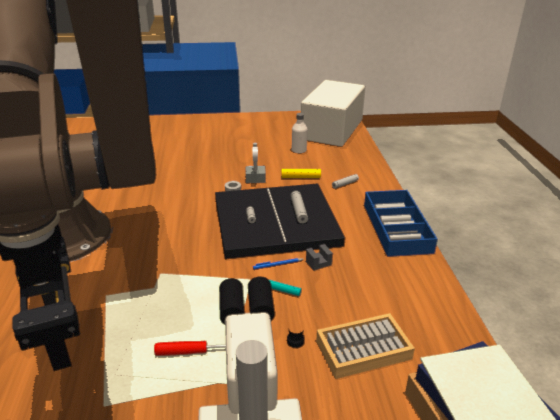

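View pics/wrist0.png

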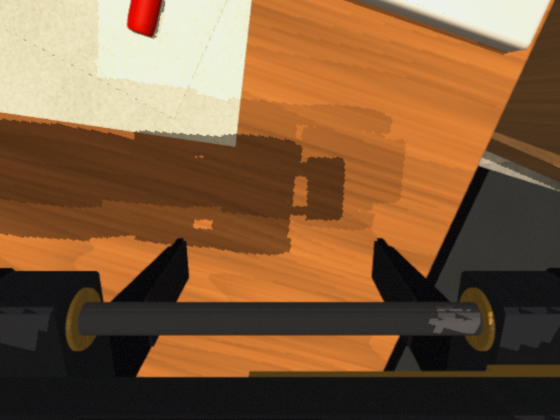

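Top view: the plate is around (280,226), the long pin at (278,206) on the far side of the line, and the short pin at (285,247) on the near side. I'll make a coarse estimate, then use the wrist camera for accuracy.

```bash
cat > h.py <<'E'
import numpy as np, cv2
from cell import env
from scipy.spatial.transform import Rotation as Ro
def K(c): return np.array([[c["fx"],0,c["cx"]],[0,c["fy"],c["cy"]],[0,0,1.]])
def ray(c,uv,z):
    R=Ro.from_rotvec(np.ravel(c["rvec"])).as_matrix();t=np.ravel(c["tvec"])
    o=-R.T@t; uv=np.atleast_2d(uv).astype(float)
    d=np.c_[(uv[:,0]-c["cx"])/c["fx"],(uv[:,1]-c["cy"])/c["fy"],np.ones(len(uv))]@R
    return o+d*((z-o[2])/d[:,2])[:,None]
def proj(c,P): return cv2.projectPoints(np.atleast_2d(P).astype(float),np.ravel(c["rvec"]),np.ravel(c["tvec"]),K(c),None)[0][:,0]
def tool(c): 
    s=env.state();return Ro.from_euler('xyz',s["tcp_rot"]),s["eef_pos"]
def shift(target,yaw=None):
    R,p=tool(0); d=R.inv().apply(np.array(target)-p)/150
    print("shift units",np.round(d,3))
    if yaw is not None:
        rv=(R.inv()*Ro.from_euler('xyz',[np.pi,0,yaw])).as_rotvec()
        print("turn units",np.round(rv/(np.pi/4),3))
E
python3 - <<'E'
from h import *
c=env.read_camera("top")
print("corners",ray(c,[(233,182),(320,178),(327,272),(237,276)],30))
print("pin ends",ray(c,[(259,206),(298,206)],44)); print("short",ray(c,[(276,247),(293,247)],40))
print("line",ray(c,[(236,227.5),(322,223)],30))
w=env.read_camera("wrist");R=Ro.from_rotvec(np.ravel(w["rvec"])).as_matrix()
Rt,p=tool(0)
print("cam in tool",Rt.inv().apply(-R.T@np.ravel(w["tvec"])-p)); print((R@Rt.as_matrix()))
cv2.imwrite("pics/topc.png",cv2.resize(c["img"][160:290,180:360,::-1],None,fx=4,fy=4,interpolation=cv2.INTER_CUBIC))
E
```

```text
corners [[ 690.83051669  156.52189901   30.        ]
 [ 708.76598765 -120.34985954   30.        ]
 [ 411.81425059 -143.22567703   30.        ]
 [ 394.82140637  134.26693607   30.        ]]
pin ends [[612.46586401  71.15079005  44.        ]
 [614.60186312 -50.74471072  44.        ]]
short [[485.53968972  15.63063438  40.        ]
 [486.44835741 -36.92451939  40.        ]]
line [[ 545.25418596  142.24013485   30.        ]
 [ 564.1718468  -127.24014071   30.        ]]
cam in tool [78.06144502 -0.59586296 20.47413254]
[[ 1.13696790e-03  9.99999322e-01  2.52091095e-04]
 [-9.60482294e-01  1.16220502e-03 -2.78338666e-01]
 [-2.78338770e-01  7.43330940e-05  9.60482964e-01]]
```

View pics/topc.png

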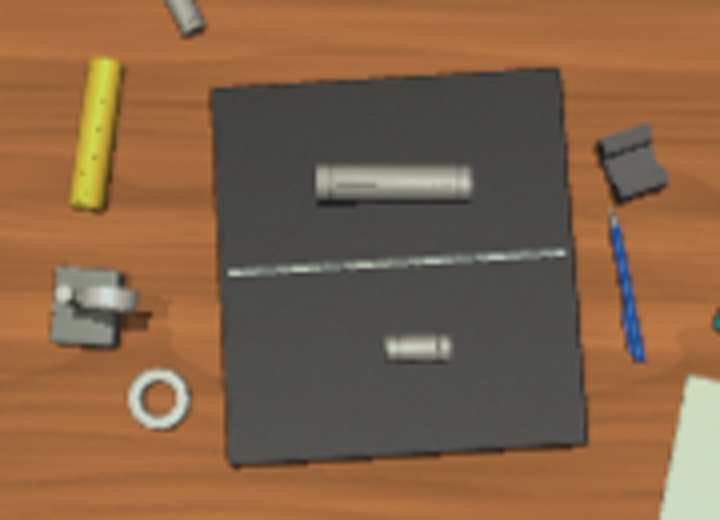

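Run:
```python
from h import *
shift([540,10,330],0.06)
```

```text
shift units [ 3.463 -3.181  0.498]
turn units [-0.001  0.     0.3  ]
```

```bash
python3 -m pendant '[{"x":0.3,"y":-0.28},{"x":0.6,"y":-0.55},{"x":0.9,"y":-0.82},{"x":0.9,"y":-0.82},{"x":0.9,"y":-0.82}]'
python3 -m pendant '[{"x":0.3,"y":-0.28},{"x":0.6,"y":-0.55},{"x":0.9,"y":-0.82},{"x":0.9,"y":-0.82},{"x":0.9,"y":-0.82}]'
python3 - <<'E'
from h import *
shift([540,10,330],0.06)
E
```

```text
shift units [ 3.463 -3.181  0.498]
turn units [-0.001  0.     0.3  ]invalid input
invalid input
```

```bash
python3 -m pendant '[{"x":0.3,"y":-0.28,"z":0,"rx":0,"ry":0,"rz":0,"jaw":0.7},{"x":0.6,"y":-0.55,"z":0,"rx":0,"ry":0,"rz":0,"jaw":0.7},{"x":0.9,"y":-0.82,"z":0,"rx":0,"ry":0,"rz":0,"jaw":0.7},{"x":0.9,"y":-0.82,"z":0,"rx":0,"ry":0,"rz":0,"jaw":0.7}]'
python3 - <<'E'
from h import *
shift([540,10,330],0.06)
E
```

```text
t: 0.75
eef_pos: [277.0, -438.0, 405.2]
tcp_rot: [-3.141, -0.0, 0.299]
ft_force: [-0.1, 0.2, -0.6]
opening: 0.711
shift units [ 2.557 -2.337  0.502]
turn units [-0.    -0.     0.305]
```

```bash
python3 -m pendant '[{"x":0.3,"y":-0.27,"z":0,"rx":0,"ry":0,"rz":0,"jaw":0.7},{"x":0.6,"y":-0.55,"z":0,"rx":0,"ry":0,"rz":0,"jaw":0.7},{"x":0.9,"y":-0.82,"z":0,"rx":0,"ry":0,"rz":0,"jaw":0.7},{"x":0.9,"y":-0.82,"z":0,"rx":0,"ry":0,"rz":0,"jaw":0.7}]'
python3 -m pendant '[{"x":0.3,"y":-0.27,"z":0,"rx":0,"ry":0,"rz":0,"jaw":0.7},{"x":0.6,"y":-0.55,"z":0,"rx":0,"ry":0,"rz":0,"jaw":0.7},{"x":0.9,"y":-0.82,"z":0,"rx":0,"ry":0,"rz":0,"jaw":0.7},{"x":0.9,"y":-0.82,"z":0,"rx":0,"ry":0,"rz":0,"jaw":0.7}]'
python3 - <<'E'
from h import *
shift([540,10,320],0.06)
E
```

```text
t: 1.25
eef_pos: [370.1, -281.8, 404.9]
tcp_rot: [3.141, -0.0, 0.3]
ft_force: [0.6, -0.7, 0.1]
opening: 0.697
t: 1.75
eef_pos: [463.5, -125.3, 404.7]
tcp_rot: [3.141, -0.0, 0.3]
ft_force: [-0.6, -1.1, 0.3]
opening: 0.7
shift units [ 0.753 -0.712  0.564]
turn units [ 0.    -0.001  0.305]
```

```bash
python3 -m pendant '[{"x":0.3,"y":-0.28,"z":0.2,"rx":0,"ry":0,"rz":0.15,"jaw":0.7},{"x":0.6,"y":-0.56,"z":0.4,"rx":0,"ry":0,"rz":0.305,"jaw":0.7},{"x":0.753,"y":-0.712,"z":0.564,"rx":0,"ry":0,"rz":0.305,"jaw":0.7},{"x":0.753,"y":-0.712,"z":0.564,"rx":0,"ry":0,"rz":0.305,"jaw":0.7},{"x":0.753,"y":-0.712,"z":0.564,"rx":0,"ry":0,"rz":0.305,"jaw":0.7},{"x":0.753,"y":-0.712,"z":0.564,"rx":0,"ry":0,"rz":0.305,"jaw":0.7}]'
python3 - <<'E'
from h import *
c=env.read_camera("wrist");cv2.imwrite("pics/w1.png",c["img"][:,:,::-1])
c=env.read_camera("side");cv2.imwrite("pics/s1.png",c["img"][:,:,::-1])
E
```

```text
t: 2.5
eef_pos: [538.8, 6.6, 321.0]
tcp_rot: [3.141, -0.001, 0.054]
ft_force: [0.6, 0.1, -0.2]
opening: 0.701
```

View pics/w1.png

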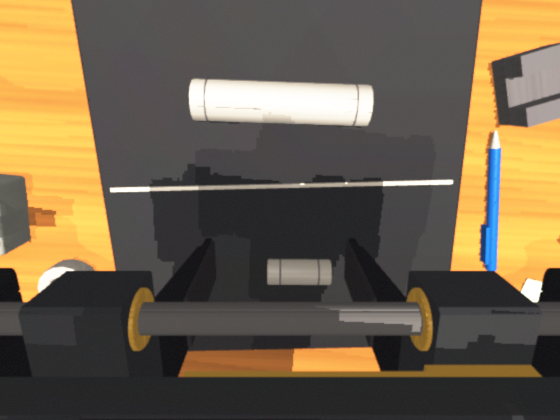

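Wrist view: the long pin spans (191,101)–(372,105), the line (111,190)–(453,182), and the short pin sits at (299,272). I'll fit a cylinder silhouette to get the pose.

```bash
cat >> h.py <<'E'
from scipy.optimize import minimize
th=np.linspace(0,2*np.pi,40)
def cyl(p,L=120,r=14,zc=44):
    a=np.array([np.cos(p[2]),np.sin(p[2]),0]);b=np.array([-a[1],a[0],0]);o=np.array([p[0],p[1],zc])
    ring=r*(np.outer(np.cos(th),b)+np.outer(np.sin(th),[0,0,1]))
    return np.r_[o+a*L/2+ring,o-a*L/2+ring]
def fit(c,p0,band,linebox,thr=110,tag=None):
    """band: (u0,v0,u1,v1) box with pin; linebox list of boxes with only line"""
    g=c["img"].min(axis=2)
    u0,v0,u1,v1=band; m=np.zeros(g.shape,np.uint8); m[v0:v1,u0:u1]=(g[v0:v1,u0:u1]>thr)*1
    n,l,st,_=cv2.connectedComponentsWithStats(m); k=1+np.argmax(st[1:,4]); m=(l==k).astype(np.uint8)
    S=4
    cs=cv2.findContours(m,cv2.RETR_EXTERNAL,cv2.CHAIN_APPROX_NONE)[0];h=cv2.convexHull(np.vstack(cs))
    mm=np.zeros_like(m);cv2.fillConvexPoly(mm,h,1); M=cv2.resize(mm,None,fx=S,fy=S,interpolation=cv2.INTER_NEAREST)
    def cost(p):
        q=proj(c,cyl(p)); hh=cv2.convexHull(((q+0.5)*S*16-8).astype(np.int32))
        a=np.zeros_like(M);cv2.fillConvexPoly(a,hh,1,shift=4);return float(np.sum(a!=M))/S/S
    sx=np.array([[0,0,0],[5,0,0],[0,5,0],[0,0,.05]])
    r=minimize(cost,p0,method="Nelder-Mead",options=dict(initial_simplex=np.array(p0)+sx,xatol=.02,fatol=.2,maxiter=300))
    pts=[]
    for (a,b,e,f) in linebox:
        sub=g[b:f,a:e].astype(float); 
        for i in range(sub.shape[1]):
            col=sub[:,i]-np.median(sub[:,i])
            col[col<25]=0
            if col.sum()>40: pts.append((a+i,b+(col*np.arange(len(col))).sum()/col.sum()))
    W=ray(c,np.array(pts),30); vx,vy,x0,y0=cv2.fitLine(W[:,:2].astype(np.float32),cv2.DIST_HUBER,0,.1,.01).ravel()
    if vy<0: vx,vy=-vx,-vy
    nrm=np.array([vy,-vx]); x,y,yaw=r.x
    d=nrm@(np.array([x,y])-[x0,y0]); ly=np.arctan2(vy,vx)
    print("pin",np.round([x,y],1),"yaw from y",round(yaw-np.pi/2,4),"res px",round(r.fun,1),"of",int(mm.sum()))
    print("line pt",np.round([x0,y0],1),"ends",W[0,:2].round(1),W[-1,:2].round(1),"yaw from y",round(ly-np.pi/2,4),"npts",len(pts))
    print("signed dist",round(d,2),"pin-line yaw",round(yaw-ly,4))
    im=c["img"].copy();cv2.polylines(im,[cv2.convexHull(proj(c,cyl(r.x)).astype(np.int32))],True,(255,0,0))
    if tag: cv2.imwrite(f"pics/{tag}.png",im[:,:,::-1])
    return r.x
E
python3 - <<'E'
from h import *
c=env.read_camera("wrist")
fit(c,[613,10,np.pi/2-.02],(150,60,420,140),[(118,165,445,205)],tag="w1fit")
print(env.state()["eef_pos"],env.state()["tcp_rot"])
E
```

```text
pin [615.5  10.5] yaw from y 0.022 res px 128.1 of 7880
line pt [553.5  11.3] ends [543.7 132.9] [ 563.6 -117.7] yaw from y 0.0783 npts 327
signed dist 61.77 pin-line yaw -0.0563
[538.79876145   7.30782045 320.82340064] [ 3.14125642e+00 -1.15688002e-03  5.49670002e-02]
```

View pics/w1fit.png

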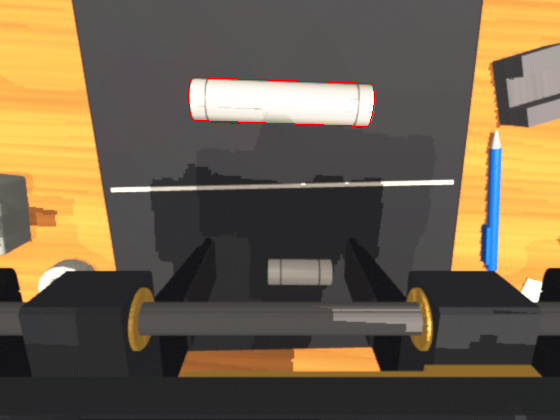

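Run:
```python
from h import *
shift([621.7,10.6,264],0.022)
```

```text
shift units [0.553 0.008 0.379]
turn units [ 0.    -0.001  0.042]
```

```bash
python3 -m pendant '[{"x":0.3,"y":0.004,"z":0.1,"rx":0,"ry":0,"rz":0.042,"jaw":0.7},{"x":0.553,"y":0.008,"z":0.25,"rx":0,"ry":0,"rz":0.042,"jaw":0.7},{"x":0.553,"y":0.008,"z":0.379,"rx":0,"ry":0,"rz":0.042,"jaw":0.7},{"x":0.553,"y":0.008,"z":0.379,"rx":0,"ry":0,"rz":0.042,"jaw":0.7},{"x":0.553,"y":0.008,"z":0.379,"rx":0,"ry":0,"rz":0.042,"jaw":0.7},{"x":0.553,"y":0.008,"z":0.379,"rx":0,"ry":0,"rz":0.042,"jaw":0.7}]'
python3 - <<'E'
from h import *
shift([621.7,10.6,249],0.022)
c=env.read_camera("wrist");cv2.imwrite("pics/w2.png",c["img"][:,:,::-1]);print(env.state()["ft_force"])
c=env.read_camera("side");cv2.imwrite("pics/s2.png",cv2.resize(c["img"][130:290,180:380,::-1],None,fx=4,fy=3.7))
E
```

```text
t: 3.4
eef_pos: [621.8, 11.6, 264.4]
tcp_rot: [3.141, -0.002, 0.023]
ft_force: [0.6, 0.4, 0.0]
opening: 0.697
shift units [-0.001  0.007  0.103]
turn units [ 0.    -0.002  0.001]
[-0.07112922 -0.24013531  0.42204975]
```

View pics/w2.png

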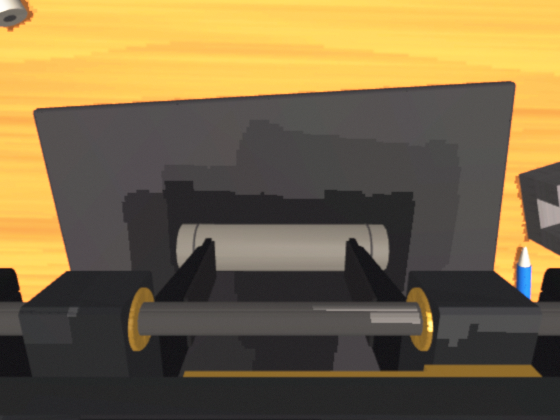

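View pics/s2.png

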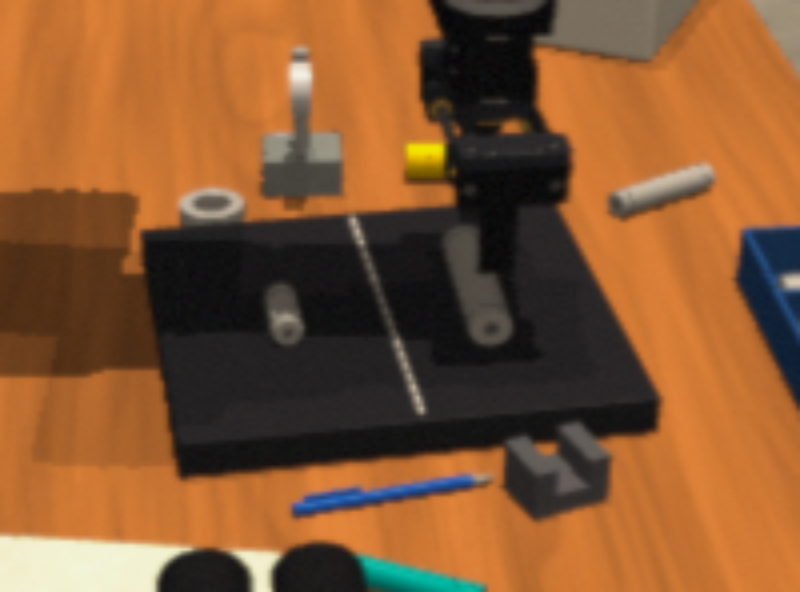

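The fingertips are above the pin, both within its length (tips at u≈208 and 352, pin 178–388). Next I descend to find contact.

```bash
python3 -m pendant '[{"x":0,"y":0,"z":0.06,"rx":0,"ry":0,"rz":0,"jaw":0.7},{"x":0,"y":0,"z":0.09,"rx":0,"ry":0,"rz":0,"jaw":0.7},{"x":0,"y":0,"z":0.1,"rx":0,"ry":0,"rz":0,"jaw":0.7},{"x":0,"y":0,"z":0.1,"rx":0,"ry":0,"rz":0,"jaw":0.7}]'
python3 -m pendant '[{"x":0,"y":0,"z":0.004,"rx":0,"ry":0,"rz":0,"jaw":0.7},{"x":0,"y":0,"z":0.004,"rx":0,"ry":0,"rz":0,"jaw":0.7}]'
python3 -m pendant '[{"x":0,"y":0,"z":0.004,"rx":0,"ry":0,"rz":0,"jaw":0.7},{"x":0,"y":0,"z":0.004,"rx":0,"ry":0,"rz":0,"jaw":0.7}]'
```

```text
t: 4.0
eef_pos: [622.0, 11.7, 248.3]
tcp_rot: [3.141, -0.0, 0.023]
ft_force: [-0.7, -0.5, 3.1]
opening: 0.701
t: 4.25
eef_pos: [622.1, 11.8, 248.2]
tcp_rot: [3.141, -0.001, 0.023]
ft_force: [1.0, 0.9, 6.6]
opening: 0.704
t: 4.5
eef_pos: [622.2, 11.8, 248.1]
tcp_rot: [3.141, -0.002, 0.023]
ft_force: [0.3, 0.7, 10.4]
opening: 0.7
```

```bash
python3 -m pendant '[{"x":-0.01,"y":0,"z":-0.005,"rx":0,"ry":0,"rz":-0.003,"jaw":0.7},{"x":-0.03,"y":0,"z":-0.005,"rx":0,"ry":0,"rz":-0.006,"jaw":0.7},{"x":-0.05,"y":0,"z":-0.005,"rx":0,"ry":0,"rz":-0.01,"jaw":0.7},{"x":-0.07,"y":0,"z":-0.005,"rx":0,"ry":0,"rz":-0.014,"jaw":0.7},{"x":-0.09,"y":0,"z":-0.005,"rx":0,"ry":0,"rz":-0.018,"jaw":0.7},{"x":-0.11,"y":0,"z":-0.005,"rx":0,"ry":0,"rz":-0.021,"jaw":0.7},{"x":-0.13,"y":0,"z":-0.005,"rx":0,"ry":0,"rz":-0.024,"jaw":0.7},{"x":-0.15,"y":0,"z":-0.005,"rx":0,"ry":0,"rz":-0.027,"jaw":0.7},{"x":-0.16,"y":0,"z":-0.005,"rx":0,"ry":0,"rz":-0.029,"jaw":0.7},{"x":-0.16,"y":0,"z":-0.005,"rx":0,"ry":0,"rz":-0.029,"jaw":0.7}]'
python3 -m pendant '[{"x":0,"y":0,"z":0,"rx":0,"ry":0,"rz":0,"jaw":0.7},{"x":0,"y":0,"z":-0.01,"rx":0,"ry":0,"rz":0,"jaw":0.7},{"x":0,"y":0,"z":-0.06,"rx":0,"ry":0,"rz":0,"jaw":0.7},{"x":-0.2,"y":0,"z":-0.15,"rx":0,"ry":0,"rz":0,"jaw":0.7},{"x":-0.3,"y":0,"z":-0.3,"rx":0,"ry":0,"rz":0,"jaw":0.7},{"x":-0.3,"y":0,"z":-0.3,"rx":0,"ry":0,"rz":0,"jaw":0.7},{"x":-0.3,"y":0,"z":-0.3,"rx":0,"ry":0,"rz":0,"jaw":0.7}]'
python3 - <<'E'
from h import *
c=env.read_camera("wrist");cv2.imwrite("pics/w3.png",c["img"][:,:,::-1])
q=proj(c,[[603,10,44]]);print(q,env.state()["eef_pos"])
E
```

```text
t: 5.75
eef_pos: [597.8, 11.2, 248.2]
tcp_rot: [3.141, -0.001, 0.046]
ft_force: [-1.6, 0.3, 6.4]
opening: 0.698
t: 6.62
eef_pos: [553.3, 9.1, 292.6]
tcp_rot: [3.141, -0.0, 0.046]
ft_force: [0.0, -0.3, -0.1]
opening: 0.702
[[282.58814086 146.59995666]] [553.33308955   9.08800693 292.25627839]
```

View pics/w3.png

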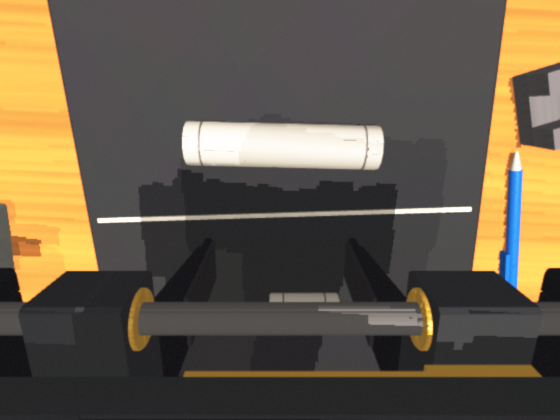

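Run:
```python
from h import *
c=env.read_camera("wrist")
p=fit(c,[603,10,np.pi/2+.03],(150,110,420,185),[(105,195,465,230)],tag="w3fit")
a=p[2]-np.pi/2
for s in (6,7,8): print(s);shift([p[0]+s*np.cos(a),p[1]+s*np.sin(a),250],a)
```

```text
pin [603.9  10.2] yaw from y 0.0196 res px 138.9 of 9119
line pt [552.4  23.4] ends [543.6 133. ] [ 563.7 -119.6] yaw from y 0.0792 npts 360
signed dist 50.33 pin-line yaw -0.0596
6
shift units [0.378 0.009 0.28 ]
turn units [0.    0.001 0.034]
7
shift units [0.384 0.009 0.28 ]
turn units [0.    0.001 0.034]
8
shift units [0.391 0.009 0.28 ]
turn units [0.    0.001 0.034]
```

The pin rolled 11.5 mm, as expected, but did not follow the tool twist: with the fingers only about 40 mm off centre and 6 N, ground friction wins. Next stroke I'll use a wider stance, more force and more twist.

```bash
python3 -m pendant '[{"x":0.2,"y":0.005,"z":0.05,"rx":0,"ry":0,"rz":0.034,"jaw":0.9},{"x":0.38,"y":0.009,"z":0.15,"rx":0,"ry":0,"rz":0.034,"jaw":0.9},{"x":0.38,"y":0.009,"z":0.25,"rx":0,"ry":0,"rz":0.034,"jaw":0.9},{"x":0.38,"y":0.009,"z":0.27,"rx":0,"ry":0,"rz":0.034,"jaw":0.9},{"x":0.38,"y":0.009,"z":0.285,"rx":0,"ry":0,"rz":0.034,"jaw":0.9},{"x":0.38,"y":0.009,"z":0.295,"rx":0,"ry":0,"rz":0.034,"jaw":0.9},{"x":0.38,"y":0.009,"z":0.305,"rx":0,"ry":0,"rz":0.034,"jaw":0.9},{"x":0.38,"y":0.009,"z":0.305,"rx":0,"ry":0,"rz":0.034,"jaw":0.9}]'
python3 - <<'E'
from h import *
s=env.state();print(s["ft_force"],s["moment"],s["eef_pos"],s["tcp_rot"])
E
```

```text
t: 7.72
eef_pos: [610.1, 10.4, 248.3]
tcp_rot: [3.141, -0.002, 0.019]
ft_force: [-0.0, -0.2, 5.6]
opening: 0.899
[-0.0224635  -0.2288809   5.64771345] [ 0.14307256 -0.01442796  0.04140137] [610.1447302   10.37802772 248.25075599] [ 3.14130954e+00 -2.43745590e-03  1.92936634e-02]
```

```bash
python3 -m pendant '[{"x":0,"y":0,"z":0.01,"rx":0.003,"ry":0,"rz":0,"jaw":0.9},{"x":0,"y":0,"z":0.01,"rx":0.003,"ry":0,"rz":0,"jaw":0.9}]'
python3 - <<'E'
from h import *
s=env.state();print(s["ft_force"],s["moment"],s["eef_pos"],s["tcp_rot"])
E
```

```text
t: 7.98
eef_pos: [610.6, 10.1, 248.1]
tcp_rot: [-3.14, -0.005, 0.019]
ft_force: [1.3, -1.2, 16.8]
opening: 0.901
[ 1.31944379 -1.21767042 16.836104  ] [-0.40109896  0.04724085 -0.00283987] [610.62782722  10.0965374  248.05358739] [-3.14024611 -0.0053209   0.01940262]
```

```bash
python3 -m pendant '[{"x":-0.01,"y":0,"z":0,"rx":-0.0016,"ry":0,"rz":-0.008,"jaw":0.9},{"x":-0.03,"y":0,"z":0,"rx":-0.0016,"ry":0,"rz":-0.016,"jaw":0.9},{"x":-0.05,"y":0,"z":0,"rx":-0.0016,"ry":0,"rz":-0.024,"jaw":0.9},{"x":-0.07,"y":0,"z":0,"rx":-0.0016,"ry":0,"rz":-0.034,"jaw":0.9},{"x":-0.09,"y":0,"z":0,"rx":-0.0016,"ry":0,"rz":-0.044,"jaw":0.9},{"x":-0.11,"y":0,"z":0,"rx":-0.0016,"ry":0,"rz":-0.054,"jaw":0.9},{"x":-0.13,"y":0,"z":0,"rx":-0.0016,"ry":0,"rz":-0.064,"jaw":0.9},{"x":-0.15,"y":0,"z":0,"rx":-0.0016,"ry":0,"rz":-0.072,"jaw":0.9},{"x":-0.16,"y":0,"z":0,"rx":-0.0016,"ry":0,"rz":-0.076,"jaw":0.9},{"x":-0.16,"y":0,"z":0,"rx":-0.0016,"ry":0,"rz":-0.076,"jaw":0.9}]'
python3 - <<'E'
from h import *
s=env.state();print(s["ft_force"],s["moment"],s["eef_pos"],s["tcp_rot"])
E
python3 -m pendant '[{"x":0,"y":0,"z":-0.01,"rx":0,"ry":0,"rz":0,"jaw":0.9},{"x":0,"y":0,"z":-0.03,"rx":0,"ry":0,"rz":0,"jaw":0.9},{"x":0,"y":0,"z":-0.07,"rx":0,"ry":0,"rz":0,"jaw":0.9},{"x":-0.2,"y":0,"z":-0.15,"rx":0,"ry":0,"rz":0,"jaw":0.9},{"x":-0.3,"y":0,"z":-0.3,"rx":0,"ry":0,"rz":0,"jaw":0.9},{"x":-0.3,"y":0,"z":-0.3,"rx":0,"ry":0,"rz":0,"jaw":0.9},{"x":-0.3,"y":0,"z":-0.3,"rx":0,"ry":0,"rz":0,"jaw":0.9}]'
python3 - <<'E'
from h import *
c=env.read_camera("wrist");cv2.imwrite("pics/w4.png",c["img"][:,:,::-1])
E
```

```text
t: 9.22
eef_pos: [586.6, 9.5, 248.0]
tcp_rot: [3.141, -0.006, 0.078]
ft_force: [-1.2, -3.4, 16.9]
opening: 0.899
[-1.20085349 -3.38240587 16.89009073] [-0.50423402 -0.00475675 -0.27980942] [586.58847608   9.47240101 247.97194137] [ 3.1413693  -0.00556251  0.07842287]
t: 10.1
eef_pos: [541.4, 6.3, 290.3]
tcp_rot: [-3.141, -0.0, 0.079]
ft_force: [-0.1, -0.4, 0.2]
opening: 0.902
```

View pics/w4.png

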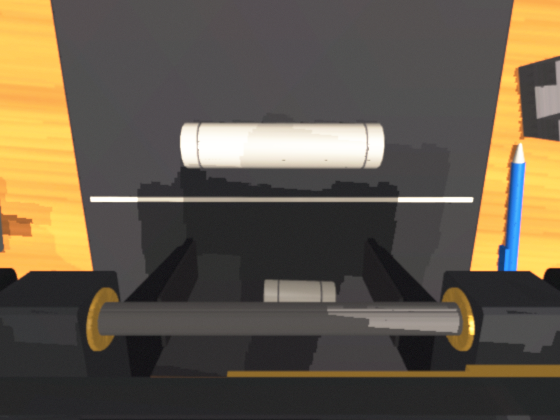

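The pin (181–384, v≈145) now looks parallel to the line (v≈199). I'll measure it.

Run:
```python
from h import *
c=env.read_camera("wrist")
p=fit(c,[592,10,np.pi/2+.07],(150,110,420,182),[(100,188,465,212)],tag="w4fit")
a=p[2]-np.pi/2
for s in (6,7): print(s);shift([p[0]+s*np.cos(a),p[1]+s*np.sin(a),250],a)
```

```text
pin [592.4   9.9] yaw from y 0.0798 res px 108.1 of 9227
line pt [554.8  -6.9] ends [543.7 131.8] [ 563.6 -118.7] yaw from y 0.0789 npts 365
signed dist 38.79 pin-line yaw 0.0009
6
shift units [0.38  0.003 0.265]
turn units [-0.001  0.001 -0.001]
7
shift units [0.387 0.003 0.265]
turn units [-0.001  0.001 -0.001]
```

Yaw is corrected (error 0.001 rad), with 38.8 mm remaining. The next strokes are straight.

```bash
python3 -m pendant '[{"x":0.2,"y":0.003,"z":0.05,"rx":0,"ry":0,"rz":0,"jaw":0.9},{"x":0.387,"y":0.003,"z":0.15,"rx":0,"ry":0,"rz":0,"jaw":0.9},{"x":0.387,"y":0.003,"z":0.24,"rx":0,"ry":0,"rz":0,"jaw":0.9},{"x":0.387,"y":0.003,"z":0.26,"rx":0,"ry":0,"rz":0,"jaw":0.9},{"x":0.387,"y":0.003,"z":0.275,"rx":0,"ry":0,"rz":0,"jaw":0.9},{"x":0.387,"y":0.003,"z":0.283,"rx":0,"ry":0,"rz":0,"jaw":0.9},{"x":0.387,"y":0.003,"z":0.288,"rx":0,"ry":0,"rz":0,"jaw":0.9},{"x":0.387,"y":0.003,"z":0.288,"rx":0,"ry":0,"rz":0,"jaw":0.9}]'
python3 - <<'E'
from h import *
s=env.state();print(s["ft_force"],s["moment"],s["eef_pos"],s["tcp_rot"])
E
```

```text
t: 11.2
eef_pos: [599.1, 10.5, 248.3]
tcp_rot: [-3.141, -0.002, 0.079]
ft_force: [-0.5, 1.2, 5.0]
opening: 0.898
[-0.50227222  1.18393264  4.96173394] [0.02840215 0.04338389 0.03629905] [599.06378281  10.49068123 248.26444706] [-3.14081771e+00 -1.78202040e-03  7.89864651e-02]
```

Force is 5 N and balanced between the fingers. Rolling now.

```bash
python3 -m pendant '[{"x":-0.01,"y":0,"z":0,"rx":0,"ry":0,"rz":0,"jaw":0.9},{"x":-0.03,"y":0,"z":0,"rx":0,"ry":0,"rz":0,"jaw":0.9},{"x":-0.05,"y":0,"z":0,"rx":0,"ry":0,"rz":0,"jaw":0.9},{"x":-0.07,"y":0,"z":0,"rx":0,"ry":0,"rz":0,"jaw":0.9},{"x":-0.09,"y":0,"z":0,"rx":0,"ry":0,"rz":0,"jaw":0.9},{"x":-0.115,"y":0,"z":0,"rx":0,"ry":0,"rz":0,"jaw":0.9},{"x":-0.14,"y":0,"z":0,"rx":0,"ry":0,"rz":0,"jaw":0.9},{"x":-0.16,"y":0,"z":0,"rx":0,"ry":0,"rz":0,"jaw":0.9},{"x":-0.176,"y":0,"z":0,"rx":0,"ry":0,"rz":0,"jaw":0.9},{"x":-0.176,"y":0,"z":0,"rx":0,"ry":0,"rz":0,"jaw":0.9}]'
python3 -m pendant '[{"x":0,"y":0,"z":-0.01,"rx":0,"ry":0,"rz":0,"jaw":0.9},{"x":0,"y":0,"z":-0.03,"rx":0,"ry":0,"rz":0,"jaw":0.9},{"x":0,"y":0,"z":-0.07,"rx":0,"ry":0,"rz":0,"jaw":0.9},{"x":-0.2,"y":0,"z":-0.15,"rx":0,"ry":0,"rz":0,"jaw":0.9},{"x":-0.3,"y":0,"z":-0.3,"rx":0,"ry":0,"rz":0,"jaw":0.9},{"x":-0.3,"y":0,"z":-0.3,"rx":0,"ry":0,"rz":0,"jaw":0.9},{"x":-0.3,"y":0,"z":-0.3,"rx":0,"ry":0,"rz":0,"jaw":0.9}]'
python3 - <<'E'
from h import *
c=env.read_camera("wrist");cv2.imwrite("pics/w5.png",c["img"][:,:,::-1])
p=fit(c,[580,10,np.pi/2+.07],(150,110,420,182),[(100,176,465,212)],tag="w5fit")
a=p[2]-np.pi/2
for s in (6.5,): print(s);shift([p[0]+s*np.cos(a),p[1]+s*np.sin(a),250],a)
E
```

```text
t: 12.45
eef_pos: [572.6, 8.4, 248.2]
tcp_rot: [-3.141, -0.002, 0.079]
ft_force: [-0.6, 0.6, 5.4]
opening: 0.902
t: 13.32
eef_pos: [528.2, 4.8, 292.2]
tcp_rot: [-3.141, -0.001, 0.079]
ft_force: [0.9, -0.2, 0.1]
opening: 0.899
pin [579.2   8.8] yaw from y 0.0785 res px 173.2 of 8973
line pt [550.5  47.3] ends [543.8 130.5] [ 563.6 -118.4] yaw from y 0.0792 npts 365
signed dist 25.58 pin-line yaw -0.0007
6.5
shift units [0.384 0.    0.279]
turn units [-0.001  0.     0.001]
```

View pics/w5fit.png

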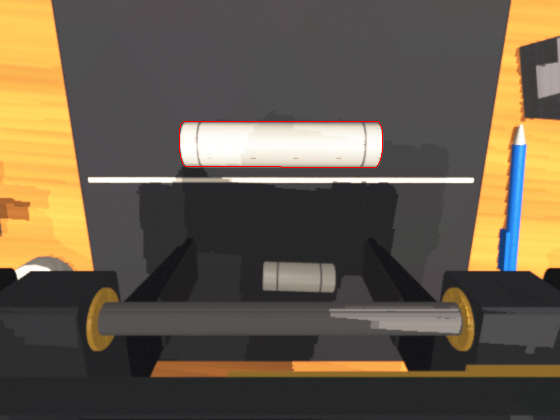

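```bash
python3 -m pendant '[{"x":0.2,"y":0,"z":0.05,"rx":0,"ry":0,"rz":0,"jaw":0.9},{"x":0.384,"y":0,"z":0.15,"rx":0,"ry":0,"rz":0,"jaw":0.9},{"x":0.384,"y":0,"z":0.25,"rx":0,"ry":0,"rz":0,"jaw":0.9},{"x":0.384,"y":0,"z":0.275,"rx":0,"ry":0,"rz":0,"jaw":0.9},{"x":0.384,"y":0,"z":0.29,"rx":0,"ry":0,"rz":0,"jaw":0.9},{"x":0.384,"y":0,"z":0.297,"rx":0,"ry":0,"rz":0,"jaw":0.9},{"x":0.384,"y":0,"z":0.302,"rx":0,"ry":0,"rz":0,"jaw":0.9},{"x":0.384,"y":0,"z":0.302,"rx":0,"ry":0,"rz":0,"jaw":0.9}]'
python3 - <<'E'
from h import *
s=env.state();print(s["ft_force"],s["moment"],s["eef_pos"],s["tcp_rot"])
E
```

```text
t: 14.38
eef_pos: [585.4, 9.4, 248.2]
tcp_rot: [-3.141, -0.002, 0.079]
ft_force: [-0.0, 1.2, 5.8]
opening: 0.898
[-0.0212715   1.20857713  5.78132432] [ 0.14407175  0.00463494 -0.00599907] [585.35543719   9.43928111 248.23898016] [-3.14085881e+00 -2.36683594e-03  7.89666198e-02]
```

```bash
python3 -m pendant '[{"x":-0.01,"y":0,"z":0,"rx":0,"ry":0,"rz":0,"jaw":0.9},{"x":-0.03,"y":0,"z":0,"rx":0,"ry":0,"rz":0,"jaw":0.9},{"x":-0.05,"y":0,"z":0,"rx":0,"ry":0,"rz":0,"jaw":0.9},{"x":-0.07,"y":0,"z":0,"rx":0,"ry":0,"rz":0,"jaw":0.9},{"x":-0.09,"y":0,"z":0,"rx":0,"ry":0,"rz":0,"jaw":0.9},{"x":-0.115,"y":0,"z":0,"rx":0,"ry":0,"rz":0,"jaw":0.9},{"x":-0.14,"y":0,"z":0,"rx":0,"ry":0,"rz":0,"jaw":0.9},{"x":-0.16,"y":0,"z":0,"rx":0,"ry":0,"rz":0,"jaw":0.9},{"x":-0.171,"y":0,"z":0,"rx":0,"ry":0,"rz":0,"jaw":0.9},{"x":-0.171,"y":0,"z":0,"rx":0,"ry":0,"rz":0,"jaw":0.9}]'
python3 -m pendant '[{"x":0,"y":0,"z":-0.01,"rx":0,"ry":0,"rz":0,"jaw":0.9},{"x":0,"y":0,"z":-0.03,"rx":0,"ry":0,"rz":0,"jaw":0.9},{"x":0,"y":0,"z":-0.07,"rx":0,"ry":0,"rz":0,"jaw":0.9},{"x":-0.2,"y":0,"z":-0.15,"rx":0,"ry":0,"rz":0,"jaw":0.9},{"x":-0.3,"y":0,"z":-0.3,"rx":0,"ry":0,"rz":0,"jaw":0.9},{"x":-0.3,"y":0,"z":-0.3,"rx":0,"ry":0,"rz":0,"jaw":0.9},{"x":-0.3,"y":0,"z":-0.3,"rx":0,"ry":0,"rz":0,"jaw":0.9}]'
python3 - <<'E'
from h import *
c=env.read_camera("wrist");cv2.imwrite("pics/w6.png",c["img"][:,:,::-1])
print(proj(c,[[566,8,44]]),proj(c,[[544,130,30],[563.6,-118,30]]))
shift([566,8,250],.079)
E
```

```text
t: 15.62
eef_pos: [559.7, 7.4, 248.2]
tcp_rot: [-3.141, -0.002, 0.079]
ft_force: [0.4, 1.8, 6.8]
opening: 0.903
t: 16.5
eef_pos: [515.2, 3.7, 291.9]
tcp_rot: [-3.141, -0.001, 0.079]
ft_force: [1.1, 0.7, -0.6]
opening: 0.902
[[280.51703555 144.77352839]] [[ 97.83403723 160.42385893]
 [466.27264984 160.91854789]]
shift units [ 0.34  -0.001  0.278]
turn units [-0.001 -0.     0.   ]
```

View pics/w6.png

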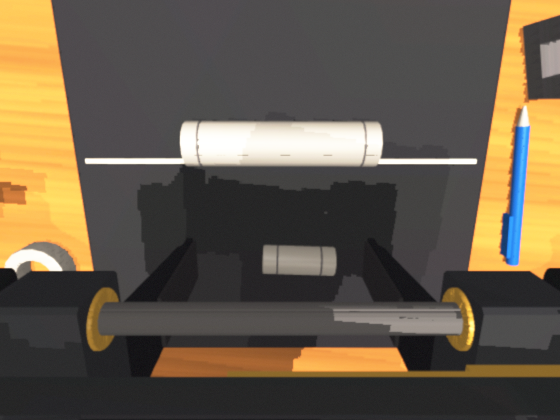

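Pin spans (181–382, v≈144) with its near edge touching the line (v≈161), parallel. The mask needs an opening step so the line doesn't join the pin.

```bash
sed -i 's/^    S=4$/    m=cv2.morphologyEx(m,cv2.MORPH_OPEN,np.ones((11,11),np.uint8)); S=4/' h.py
python3 - <<'E'
from h import *
c=env.read_camera("wrist")
p=fit(c,[566,8,np.pi/2+.079],(150,110,420,182),[(92,145,172,176),(395,145,470,176)],tag="w6fit")
a=p[2]-np.pi/2
for s in (6.5,): print(s);shift([p[0]+s*np.cos(a),p[1]+s*np.sin(a),246.5],a)
# near view: all strokes
for e in (c,):
    R=Ro.from_rotvec(np.ravel(e["rvec"])).as_matrix();print("cam at",-R.T@np.ravel(e["tvec"]))
E
```

```text
pin [566.9   7.8] yaw from y 0.0803 res px 153.1 of 9082
line pt [553.5   9.5] ends [543.6 133.8] [ 563.7 -119.6] yaw from y 0.0789 npts 155
signed dist 13.19 pin-line yaw 0.0015
6.5
shift units [0.389 0.001 0.3  ]
turn units [-0.001  0.001 -0.002]
cam at [592.8446771   10.37930702 271.24209714]
```

View pics/w6fit.png

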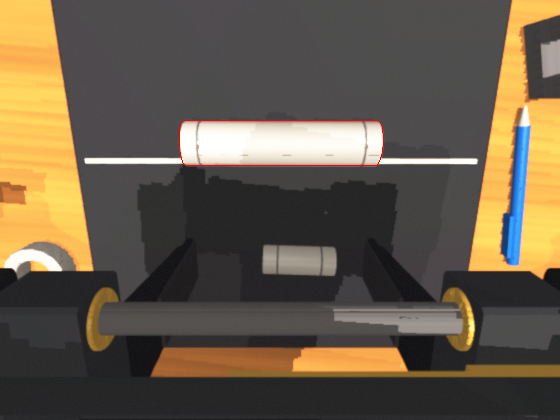

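```bash
python3 -m pendant '[{"x":0.2,"y":0.001,"z":0.05,"rx":0,"ry":0,"rz":0,"jaw":0.9},{"x":0.389,"y":0.001,"z":0.15,"rx":0,"ry":0,"rz":0,"jaw":0.9},{"x":0.389,"y":0.001,"z":0.25,"rx":0,"ry":0,"rz":0,"jaw":0.9},{"x":0.389,"y":0.001,"z":0.275,"rx":0,"ry":0,"rz":0,"jaw":0.9},{"x":0.389,"y":0.001,"z":0.288,"rx":0,"ry":0,"rz":0,"jaw":0.9},{"x":0.389,"y":0.001,"z":0.295,"rx":0,"ry":0,"rz":0,"jaw":0.9},{"x":0.389,"y":0.001,"z":0.3,"rx":0,"ry":0,"rz":0,"jaw":0.9},{"x":0.389,"y":0.001,"z":0.3,"rx":0,"ry":0,"rz":0,"jaw":0.9}]'
python3 -m pendant '[{"x":-0.01,"y":0,"z":0,"rx":0,"ry":0,"rz":0,"jaw":0.9},{"x":-0.03,"y":0,"z":0,"rx":0,"ry":0,"rz":0,"jaw":0.9},{"x":-0.05,"y":0,"z":0,"rx":0,"ry":0,"rz":0,"jaw":0.9},{"x":-0.07,"y":0,"z":0,"rx":0,"ry":0,"rz":0,"jaw":0.9},{"x":-0.09,"y":0,"z":0,"rx":0,"ry":0,"rz":0,"jaw":0.9},{"x":-0.115,"y":0,"z":0,"rx":0,"ry":0,"rz":0,"jaw":0.9},{"x":-0.14,"y":0,"z":0,"rx":0,"ry":0,"rz":0,"jaw":0.9},{"x":-0.165,"y":0,"z":0,"rx":0,"ry":0,"rz":0,"jaw":0.9},{"x":-0.178,"y":0,"z":0,"rx":0,"ry":0,"rz":0,"jaw":0.9},{"x":-0.178,"y":0,"z":0,"rx":0,"ry":0,"rz":0,"jaw":0.9}]'
python3 -m pendant '[{"x":0,"y":0,"z":-0.01,"rx":0,"ry":0,"rz":0,"jaw":0.9},{"x":0,"y":0,"z":-0.03,"rx":0,"ry":0,"rz":0,"jaw":0.9},{"x":0,"y":0,"z":-0.07,"rx":0,"ry":0,"rz":0,"jaw":0.9},{"x":-0.2,"y":0,"z":-0.15,"rx":0,"ry":0,"rz":0,"jaw":0.9},{"x":-0.35,"y":0,"z":-0.3,"rx":0,"ry":0,"rz":0,"jaw":0.9},{"x":-0.35,"y":0,"z":-0.3,"rx":0,"ry":0,"rz":0,"jaw":0.9},{"x":-0.35,"y":0,"z":-0.3,"rx":0,"ry":0,"rz":0,"jaw":0.9}]'
python3 - <<'E'
from h import *
c=env.read_camera("wrist");cv2.imwrite("pics/w7.png",c["img"][:,:,::-1])
print(proj(c,[[553.7,7.5,44]]),proj(c,[[544,130,30],[563.6,-118,30]]))
v=int(proj(c,[[553.7,7.5,44]])[0,1]);l=int(proj(c,[[553.7,7.5,30]])[0,1])
p=fit(c,[554,7.5,np.pi/2+.079],(150,v-35,420,v+38),[(92,l-14,172,l+14),(395,l-14,470,l+14)],tag="w7fit")
R=Ro.from_rotvec(np.ravel(c["rvec"])).as_matrix();print("cam at",-R.T@np.ravel(c["tvec"]))
E
```

```text
t: 17.6
eef_pos: [573.1, 8.3, 248.2]
tcp_rot: [-3.141, -0.002, 0.079]
ft_force: [0.5, 0.9, 6.2]
opening: 0.9
t: 18.85
eef_pos: [546.3, 6.2, 248.2]
tcp_rot: [-3.141, -0.002, 0.079]
ft_force: [-0.4, 0.5, 6.2]
opening: 0.9
t: 19.73
eef_pos: [494.6, 1.9, 292.0]
tcp_rot: [-3.141, -0.001, 0.079]
ft_force: [-0.3, 0.2, 0.6]
opening: 0.902
[[279.45078101 131.38563261]] [[ 93.24544971 129.42103847]
 [470.4019349  129.88980074]]
pin [553.8   6.9] yaw from y 0.0769 res px 263.8 of 9150
line pt [555.  -10.2] ends [543.9 130.8] [ 563.5 -117.1] yaw from y 0.0793 npts 155
signed dist 0.2 pin-line yaw -0.0024
cam at [572.26239295   8.53949016 271.71396879]
```

View pics/w7fit.png

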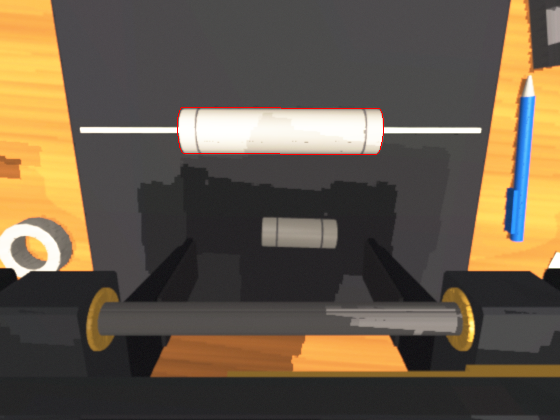

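The fit shows the pin (180–382, v≈131) straddling the line (v≈130), about 0.2 mm off. I'll cross-check from a raised, retracted viewpoint.

```bash
python3 -m pendant '[{"x":-0.1,"y":0,"z":-0.2,"rx":0,"ry":0,"rz":0,"jaw":0.9},{"x":-0.3,"y":0,"z":-0.3,"rx":0,"ry":0,"rz":0,"jaw":0.9},{"x":-0.4,"y":0,"z":-0.3,"rx":0,"ry":0,"rz":0,"jaw":0.9},{"x":-0.4,"y":0,"z":-0.3,"rx":0,"ry":0,"rz":0,"jaw":0.9},{"x":-0.4,"y":0,"z":-0.3,"rx":0,"ry":0,"rz":0,"jaw":0.9},{"x":-0.4,"y":0,"z":-0.3,"rx":0,"ry":0,"rz":0,"jaw":0.9}]'
python3 - <<'E'
from h import *
for k in ("w8",):
    c=env.read_camera("wrist")
    v=int(proj(c,[[553.7,7.5,44]])[0,1]);q=proj(c,[[544,130,30],[563.6,-118,30]]);l=int(q[:,1].mean());print(v,q)
    p=fit(c,[554,7.5,np.pi/2+.079],(150,max(v-30,0),420,v+33),[(int(q[0,0])+6,l-14,int(q[0,0])+60,l+14),(int(q[1,0])-60,l-14,int(q[1,0])-6,l+14)],tag=k)
    R=Ro.from_rotvec(np.ravel(c["rvec"])).as_matrix();print("cam at",-R.T@np.ravel(c["tvec"]))
c=env.read_camera("top");cv2.imwrite("pics/t8.png",cv2.resize(c["img"][160:290,180:360,::-1],None,fx=4,fy=4))
E
```

```text
t: 20.52
eef_pos: [434.9, -2.8, 336.5]
tcp_rot: [-3.14, 0.0, 0.079]
ft_force: [-0.7, -0.1, -0.8]
opening: 0.897
37 [[111.85318399  40.69307041]
 [451.94395815  41.11782509]]
pin [553.6   6.9] yaw from y 0.0783 res px 519.5 of 7557
line pt [553.6   7. ] ends [544.1 126.3] [ 563.1 -112.2] yaw from y 0.0794 npts 108
signed dist -0.01 pin-line yaw -0.0011
cam at [512.52175382   3.79431378 316.12693373]
```

View pics/w8.png

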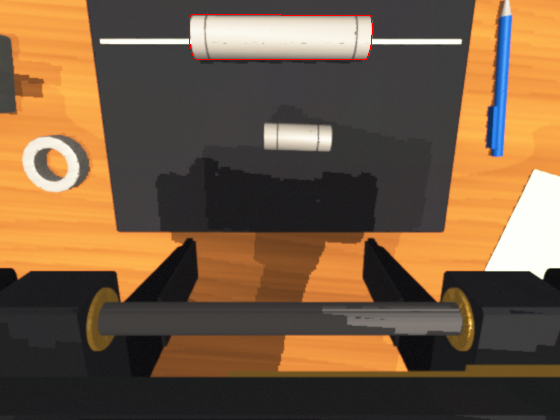

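View pics/t8.png

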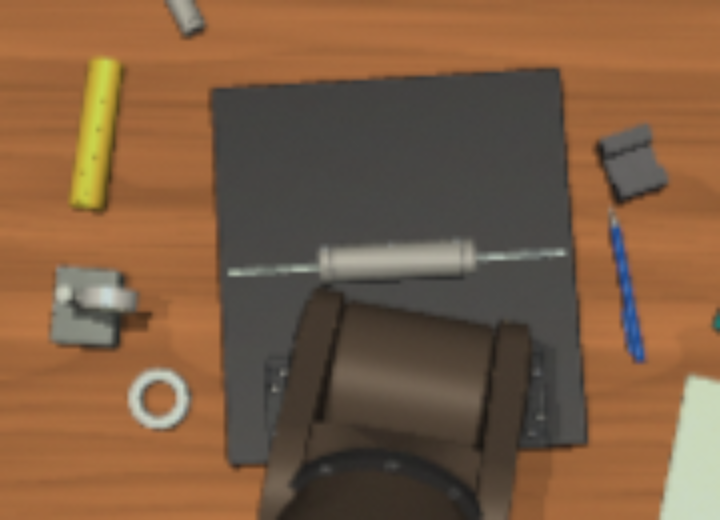

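The two wrist views agree to about 0.2 mm. The wrist view also shows the short pin in place at (298,137), and the top view shows the bystanders in place. Handing in.

Run:
```python
from cell import env
print(env.state()["ft_force"]); print(env.job_done())
```

```text
[-0.36565379  1.06658027  1.28469301]
the job is handed in; nothing more can be done
None
```

The long pin now lies along the white line, and I handed the job in at about 20.6 s of the 58 s allowed. I rolled it about 62 mm in five strokes, pressing on its top with two spread fingertips.

- **Final position:** the last two wrist views put the pin's axis 0.2 mm and 0.0 mm off the line, with a yaw error of 0.001–0.002 rad. The camera calibration is only good to about 2 mm, but both views measure pin and line together. Both agree on its position and angle. The outline fit left more mismatched pixels in these two views than earlier (264 and 520, against 108–173).
- **Yaw correction:** stroke 1 used about 6 N and did not correct the pin's 0.056 rad angle to the line. In stroke 2 I pressed with about 17 N and turned the tool while rolling, which aligned it. That meant a slight skid under the pin's ends while it rolled. The other strokes used 5–7 N.
- **Rolling:** each stroke moved the pin 0.48–0.50 of the finger travel, which is what rolling gives. I did not separately check how far it turned over.
- **Rest of the scene:** the robot was clear of everything at the end. By eye, the short pin and the things in the last pictures had not moved. I did not re-measure them or look again at those out of view, such as the loupe, driver and cleaner.

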